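# Check the brake levers of a scooter handlebar on the electronics bench

## Robot

A 6-joint arm with a two-finger parallel gripper is mounted at the origin on the work surface. World frame = base frame: x ahead of the robot, y to its left, z up, the work surface at z = 0. Lengths are in m, angles in rad, forces in N, time in s.
With the tool pointing down it reaches from about 0.35 to 0.775 m from the base axis. Payload 7.3 kg.
Tool frame: the origin (TCP) lies on the centre line of the jaws, within the pads' length; the fingertips stand 11 mm ahead of it and the grasp point (between the pads) lies 8 mm behind it; y points along the fingers, z is the direction in which the jaws open and shut, and the axes are right-handed (so a half turn about y gives the same grasp; the last joint's range is limited). The gripper opens to 92 mm and grips with 3 to 60 N. Pads are 19 mm wide; open, the fingers measure 130 mm over their backs; the gripper's body (75 mm by 190 mm) begins 47 mm behind the grasp point.
Start: joints at [-0.146, 0.342, 1.524, -0, 1.275, -0.146], TCP at [0.525, 0, 0.217] pointing down, gripper open.
Joint ranges: [-2.53, 2.53], [-0.77, 2.02], [0.04, 2.7], [-1, 4.14], [0.28, 2.66], [-3.11, 3.11]. Speed limits (rad/s): [2.57, 2.57, 3.14, 3.14, 3.14, 3.14].

## Interface

Orientations are given as [roll, pitch, yaw] about the fixed x, y, z axes, in that order (R = Rz(yaw) Ry(pitch) Rx(roll)).
In Python, from cell import robot, cams gives the robot as it stands.
- The arm moves only by the tool apply_moves, never from a script. Its argument "plan" is a list of rows, each a list of 7 numbers: the shift along the tool's x, y, z in m, then the turn, a rotation vector about the tool's x, y, z in degrees, then the gripper command: -1 is fully open, 1 is shut, values between are in proportion. A call has exactly 5 rows; each row is the pose to reach, as a shift and turn from the pose commanded when the call began, along the tool's axes at that moment; what a row does not reach only later rows make up. A row lasts 1/8 s, in which the tool goes at most 62.5 mm and 10.7 degrees, less where a joint would pass 70% of its speed; a pose out of reach is approached as far as the arm can. A call with a gripper value outside its range is refused whole. The fingers move at their own pace and stop on an object; "squeeze" is the grip in N (left out, the last holds). Time passes only in rows, so rows that repeat a pose let the fingers close, or fill a call up. It gives the time, the measured TCP pose, the force and the opening at its end, in the units of the state.
- robot.observe(): the state, without advancing time (a new reading comes with each control period).
- cams.read_camera(name): name is "scene" or "side" or "wrist"; returns the picture (400x640x3 uint8, blue, green, red); there is no depth.
- cams.calibration(name): a dict with "fx", "fy", "cx", "cy" (pixels), "extrinsics" (4x4, takes a point from world to camera coordinates); the wrist camera has in their place "T_tool_cam" (4x4, takes a point from camera to tool coordinates, whose origin is the TCP and whose axes are the tool frame's). Camera axes: x right, y up, looking along -z (the intrinsics and any distortion apply to the point x, -y, -z); pixel columns grow to the right and rows downward; lengths in m; the calibration is good to about 2 mm. A picture is of the moment at which its call begins: read the wrist's pose just before it. calibration takes no time and is no camera call.
- robot.hand_in(): hands the job in, once; it reports no verdict.
The state is a dict: "time": time; "qpos": joint angles; "qvel": joint speeds; "joint_efforts": joint torques, N m; "tool_pos": TCP position; "tool_rot": TCP orientation; "contact_force": force on the tool from outside, world axes, zero at the start; "torque": the same for the moment, N m; "opening": finger opening in m.
Only numpy, scipy, OpenCV 4.12 (cv2) and the standard library are available. Lean on these libraries where they do the work, as an engineer would, in place of code of your own. Each camera call takes 0.05 s, during which the arm holds its last target. There are 200 camera calls.

## Task

The scooter handlebar on the test board has its two brake levers facing you: with your fingers in front of it, use the backs of your fingers to press the left-hand lever (on your left) in until it comes up solid against its stop, short of the bar, keep it there for a good second, and let it spring all the way out again; then check the right-hand lever in the same way, and finish clear with both levers out. Only push the levers, firmly but without forcing them: do not grip them or reach round behind them, do not touch the rubber grips, and leave everything else on the bench where it is.

Things in the scene. Friction and masses are not known exactly. Their poses are not given: they have to be found in the camera images.
- left_blade: plain aluminium blade of the left-hand brake lever as the robot sees it (on the +y side), ahead of the grip, pointing outwards. Origin: middle of its straight finger part, 50 mm long (y), 14 mm tall (z), 8 mm thick (x). Axes turn with the lever: x in towards the bar (pressing direction), y to the robot's left, z up. Ball end at x = -10, y = +43 mm. Swings level, 165 mm above the bench
- left_pivot (a point): upright pivot of the left-hand lever, 79 mm from the blade's origin, level with it. At rest the back of the blade stands about 45 mm ahead of the grip, at its stop still 8 to 18 mm; how far out the lever is set differs between runs and between the two sides
- left_lever (a joint): squeeze of the left-hand lever, rad: 0 = sprung fully out, 0.36 = in against its hard stop, short of the bar. A spring returns it; it takes about 3.5 N at the finger part to start and about 6 N just before the stop, where the lever goes solid
- left_grip: rubber grip on the left end of the bar, 122 mm long along its y, 33 mm across, lying level 165 mm above the bench; origin at its centre; x points away from the lever, square to the bar
- right_blade: plain aluminium blade of the right-hand brake lever as the robot sees it (on the -y side), ahead of the grip, pointing outwards. Origin: middle of its straight finger part, 50 mm long (y), 14 mm tall (z), 8 mm thick (x). Axes turn with the lever: x in towards the bar (pressing direction), y to the robot's left, z up. Ball end at x = -10, y = -43 mm. Swings level, 165 mm above the bench
- right_pivot (a point): upright pivot of the right-hand lever, 79 mm from the blade's origin, level with it. At rest the back of the blade stands about 45 mm ahead of the grip, at its stop still 8 to 18 mm; how far out the lever is set differs between runs and between the two sides
- right_lever (a joint): squeeze of the right-hand lever, rad: 0 = sprung fully out, 0.36 = in against its hard stop, short of the bar. A spring returns it; it takes about 3.5 N at the finger part to start and about 6 N just before the stop, where the lever goes solid
- right_grip: rubber grip on the right end of the bar, 122 mm long along its y, 33 mm across, lying level 165 mm above the bench; origin at its centre; x points away from the lever, square to the bar
- handlebar: plywood board 200 (x) x 260 (y) x 18 mm fixed to the bench; over its centre a post and a scooter handlebar 500 mm wide (y), axis 165 mm above the bench, with display (top 210 mm up), bell and thumb throttle near the middle. Origin under the board's centre; x points away from the levers, y to the robot's left. The levers are on its -x side; the space ahead of and above them is free
- bottle: small white dispensing bottle, 46 mm across, 125 mm tall, standing on the test board's front edge between the two levers; origin under its centre. Bystander: leave it where it is
- hex_key: 6 mm L-shaped hex key, legs 90 and 20 mm, lying on the test board on the far side of the post; origin at the middle of its long leg, on the board. Bystander: leave it where it is
- control_box: die-cast aluminium box 112 x 62 x 38 mm with one knob and one push button on top (58 mm high over all), on the bench to the left; origin under its centre. Bystander: leave it where it is
- small_box: die-cast aluminium box 92 x 52 x 34 mm with one knob on top (54 mm high over all), on the bench to the right; origin under its centre. Bystander: leave it where it is
- tape_roll: black roll of tape, 96 mm across, 19 mm high, lying flat close to the robot on the left; origin under its centre. Bystander: leave it where it is
- screwdriver: screwdriver 180 mm long with a black handle 26 mm thick, lying close to the robot on the right; origin under its middle. Bystander: leave it where it is
- multimeter: grey hand multimeter 75 x 150 x 47 mm lying on its back at the far right; origin under its centre. Bystander: leave it where it is
- mug: blue mug 80 mm across, 92 mm tall, at the far left; origin under its centre. Bystander: leave it where it is

How it is judged:
On the way, in this order (a step that is already met when the one before it is completed fails the run):
1. the left lever is pressed in by the fingers against its stop and kept there (0.7 s), the right lever being out (value of joint left_lever above 0.33 rad and contact force between the fingers and left_blade above 2 N and value of joint right_lever below 0.04 rad), for 0.7 s.
2. the left lever has sprung out again (value of joint each of left_lever, right_lever below 0.04 rad), for 0.2 s.
3. the right lever is pressed in by the fingers against its stop and kept there (0.7 s), the left lever being out (value of joint right_lever above 0.33 rad and contact force between the fingers and right_blade above 2 N and value of joint left_lever below 0.04 rad), for 0.7 s.
4. the right lever has sprung out again (all of step 2), for 0.2 s.
At the end, for the whole second after the job is handed in: Both levers have been pressed to their stop (to within 0.03 rad), left then right, each kept there for at least 0.7 s by the fingers; at the end both are sprung out (within 0.04 rad) and nothing is touched. Bystanders have moved less than 15 mm (all of step 4).
It fails at once if a lever is forced (fingers press it with more than 45 N) (contact force between the fingers and left_blade above 45 N or contact force between the fingers and right_blade above 45 N).
It fails at once if a lever is gripped or reached round (the point between the fingers comes level with the blade or behind it) ((x of the grasp point in the frame of left_blade between -0.004 and 0.06 m and y of the grasp point in the frame of left_blade between -0.055 and 0.055 m and z of the grasp point in the frame of left_blade between -0.03 and 0.025 m) or (x of the grasp point in the frame of right_blade between -0.004 and 0.06 m and y of the grasp point in the frame of right_blade between -0.055 and 0.055 m and z of the grasp point in the frame of right_blade between -0.03 and 0.025 m)).
It fails at once if the fingers press on a rubber grip (contact force between the fingers and left_grip above 1 N or contact force between the fingers and right_grip above 1 N).
It fails at once if something else on the bench is moved by more than 15 mm (distance of any of bottle, hex_key, control_box, small_box, tape_roll, screwdriver, multimeter, mug from where it was at the start of the episode above 0.015 m).
It fails at once if the bottle or the mug is knocked over (angle between any of bottle, mug's own z axis and vertical above 0.5 rad).
It also fails if it takes over 64 s, if anything falls off the work surface, if the arm or the gripper's body presses on something with over 40 N, if the wrist force passes 120 N, or if a joint passes its speed limit or range.

## Working session

There is one attempt and no reset: what is moved stays moved. The work goes in short steps, Python scripts to look and compute and a tool call to move; the robot and the scene stay as the last step left them, time stands still between calls to the robot, and variables do not carry over. Pictures are saved under pics/ and viewed, about 8 in all and at most 12, crops included, and the job is handed in when it is done.

Besides the shell and the picture viewer there is one more tool, called after "Emit:" in YAML: its name, and indented under it one key for each argument. apply_moves: Moves the arm, as the interface text tells. Its arguments: {"type":"object","properties":{"plan":{"type":"array","items":{"type":"array","items":{"type":"number"}}},"squeeze":{"type":"number"}},"required":["plan"]}

```bash
mkdir -p pics; ls
python3 - <<'E'
from cell import robot,cams
import cv2,numpy as np
np.set_printoptions(precision=4,suppress=True)
print(robot.observe())
for n in ["scene","side","wrist"]:
    print(n,cams.calibration(n))
    cv2.imwrite(f"pics/{n}0.png",cams.read_camera(n))
E
```

```text
pics
{'time': 0.0, 'qpos': array([-0.146 ,  0.3427,  1.525 ,  0.    ,  1.2754, -0.146 ]), 'qvel': array([-0.0003,  0.0007, -0.0001, -0.0002,  0.0019, -0.0017]), 'joint_efforts': array([  0.0008, -43.1246, -24.422 ,   0.0718,   0.0559,  -0.0001]), 'tool_pos': array([0.5246, 0.0001, 0.2161]), 'tool_rot': array([-1.5723,  0.0002, -1.5708]), 'contact_force': array([-0.4163, -0.4814, -0.4102]), 'torque': array([ 0.0403, -0.0331, -0.0327]), 'opening': 0.09164010889619742}
scene {'fx': 427.6472171853421, 'fy': 427.6472171853421, 'cx': 320.40180533870455, 'cy': 201.54229468019784, 'extrinsics': array([[ 0.2378,  0.9712,  0.0131, -0.129 ],
       [-0.8378,  0.1983,  0.5086,  0.3524],
       [ 0.4914, -0.132 ,  0.8609, -1.4821],
       [ 0.    ,  0.    ,  0.    ,  1.    ]])}
side {'fx': 518.9718705216392, 'fy': 518.9718705216392, 'cx': 320.46527958061483, 'cy': 193.44776222877755, 'extrinsics': array([[ 0.8779, -0.4785, -0.0195, -0.4068],
       [ 0.291 ,  0.5005,  0.8153, -0.2498],
       [-0.3804, -0.7214,  0.5786, -1.3977],
       [ 0.    ,  0.    ,  0.    ,  1.    ]])}
wrist {'fx': 339.769656139023, 'fy': 339.769656139023, 'cx': 317.67906480399853, 'cy': 197.11362780074356, 'T_tool_cam': array([[ 0.0004, -0.9671, -0.2544, -0.0674],
       [-0.0021,  0.2544, -0.9671, -0.1678],
       [ 1.    ,  0.0009, -0.002 ,  0.0007],
       [ 0.    ,  0.    ,  0.    ,  1.    ]])}
```

View pics/scene0.png

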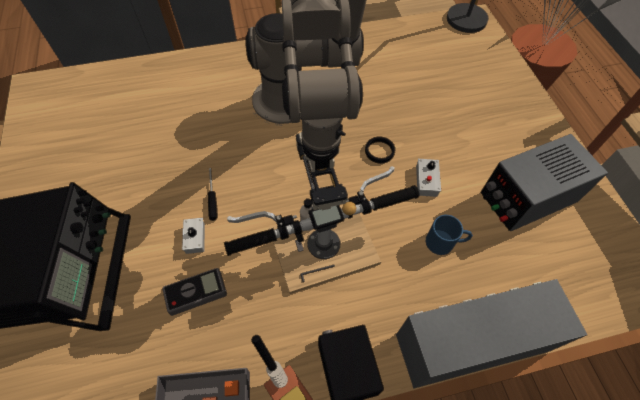

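View pics/side0.png

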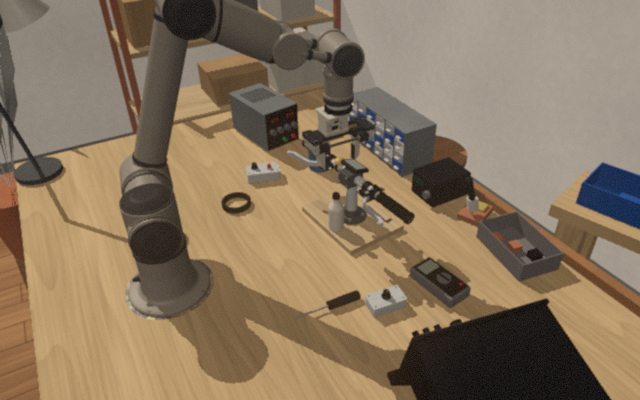

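The scene picture shows the handlebar at about (225–420, 180–260), slightly yawed. The left lever is around (385,180) and the right lever around (250,215). I'll enlarge both.

Run:
```python
import cv2,numpy as np
a=cv2.imread("pics/scene0.png")[155:265,215:430]
a=cv2.resize(a,None,fx=3.7,fy=3.7,interpolation=cv2.INTER_CUBIC)
a=np.clip(a*1.5,0,255).astype(np.uint8)
for x in range(220,430,20): cv2.putText(a,str(x),(int((x-215)*3.7),10),0,.35,(0,255,255));cv2.line(a,(int((x-215)*3.7),12),(int((x-215)*3.7),20),(0,255,255))
for y in range(160,265,20): cv2.putText(a,str(y),(0,int((y-155)*3.7)),0,.35,(0,255,255))
cv2.imwrite("pics/s1.png",a)
```

```text
(no output)
```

View pics/s1.png

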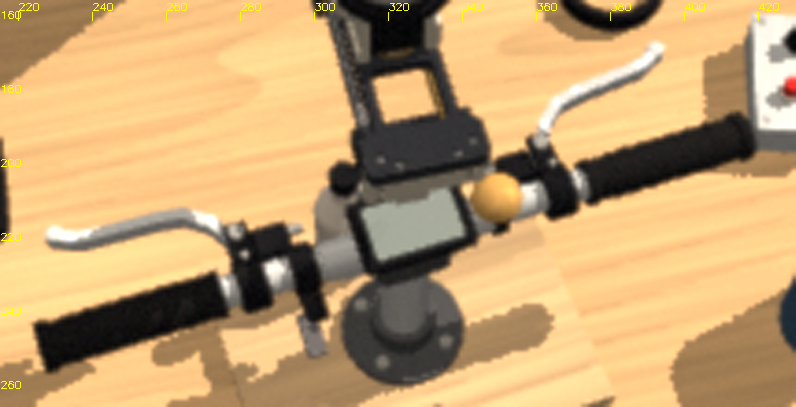

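```bash
cat > h.py <<'E'
import numpy as np
from cell import robot,cams
np.set_printoptions(precision=4,suppress=True)
def bp(name,u,v,z=.165):
    c=cams.calibration(name);E=c["extrinsics"];R=E[:3,:3];o=-R.T@E[:3,3]
    d=R.T@np.array([(u-c["cx"])/c["fx"],-(v-c["cy"])/c["fy"],-1]);return o+d*(z-o[2])/d[2]
E
python3 - <<'E'
from h import *
P=dict(Lball=(657,47),Lout=(630,65),Lmid=(600,83),Lin=(568,103),Lpiv=(541,142),Rball=(53,237),Rout=(88,239),Rmid=(135,226),Rin=(183,216),Rpiv=(235,232),Lg_out=(750,135),Lg_in=(583,183),Rg_out=(45,345),Rg_in=(222,293))
W={k:bp("scene",215+u/3.7,155+v/3.7) for k,(u,v) in P.items()}
for k,v in W.items(): print(k,v[:2])
b=W["Lg_out"]-W["Rg_out"];print("bar len",np.linalg.norm(b),"yaw",np.degrees(np.arctan2(-b[0],b[1])))
n=np.array([b[1],-b[0]])/np.hypot(*b[:2]);mid=(W["Lg_out"]+W["Rg_out"])[:2]/2
t=b[:2]/np.hypot(*b[:2])
for k in W: d=W[k][:2]-mid;print(k,"ahead %.1f along %.1f"%(1e3*d@n,1e3*d@t))
E
```

```text
Lball [0.464  0.2151]
Lout [0.4745 0.1912]
Lmid [0.4844 0.1656]
Lin [0.4954 0.1384]
Lpiv [0.522  0.1107]
Rball [ 0.5185 -0.2278]
Rout [ 0.5254 -0.2053]
Rmid [ 0.5228 -0.1734]
Rin [ 0.5227 -0.1408]
Rpiv [ 0.5428 -0.1091]
Lg_out [0.5501 0.2544]
Lg_in [0.5602 0.1293]
Rg_out [ 0.5956 -0.2432]
Rg_in [ 0.5854 -0.126 ]
bar len 0.49963496237199906 yaw 5.230777182781839
Lball ahead -89.3 along 218.6
Lout ahead -81.0 along 193.8
Lmid ahead -73.5 along 167.4
Lin ahead -65.0 along 139.3
Lpiv ahead -41.0 along 109.3
Rball ahead -75.4 along -227.4
Rout ahead -66.5 along -205.7
Rmid ahead -66.1 along -173.7
Rin ahead -63.3 along -141.2
Rpiv ahead -40.4 along -111.5
Lg_out ahead 0.0 along 249.8
Lg_in ahead -1.3 along 124.3
Rg_out ahead 0.0 along -249.8
Rg_in ahead 0.5 along -132.2
```

The checks hold: the bar comes out at 499.6 mm (500 given), pivot to blade origin is about 76 mm (79 given), and bar yaw is about 5°. I'll close the fingers, lift, and move in front of the left lever.

Emit:
apply_moves:
  plan:
    - [0, -0.03, 0, 0, 0, 0, 1]
    - [-0.03, -0.03, -0.05, 0, 0, 0, 1]
    - [-0.08, -0.03, -0.085, 0, 0, 0, 1]
    - [-0.13, -0.03, -0.115, 0, 0, 0, 1]
    - [-0.182, -0.03, -0.115, 0, 0, 0, 1]
  squeeze: 40

```text
time: 0.78
tool_pos: [0.4081, 0.1831, 0.2472]
tool_rot: [-1.571, -0.0, -1.571]
contact_force: [1.3, -0.9, 0.3]
opening: 0.0465
```

Emit:
apply_moves:
  plan:
    - [0, 0.02, 0, 0, 0, 0, 1]
    - [0, 0.05, 0, 0, 0, 0, 1]
    - [0, 0.083, 0, 0, 0, 0, 1]
    - [0, 0.083, 0, 0, 0, 0, 1]
    - [0, 0.083, 0, 0, 0, 0, 1]

```text
time: 1.4
tool_pos: [0.4107, 0.1821, 0.1648]
tool_rot: [-1.569, 0.0, -1.571]
contact_force: [-0.5, -0.8, 0.2]
opening: 0.0007
```

Run:
```python
from h import *
import cv2
s=robot.observe();print(s["time"],s["tool_pos"],s["tool_rot"],s["contact_force"],s["opening"])
a=cams.read_camera("scene")[130:230,330:450];b=cams.read_camera("wrist")
a=cv2.resize(a,None,fx=4,fy=4,interpolation=cv2.INTER_CUBIC)
b=cv2.resize(b,(320,200));c=np.zeros((600,480,3),np.uint8);c[:400]=a;c[400:,:320]=b
cv2.imwrite("pics/l1.png",np.clip(c*1.5,0,255).astype(np.uint8))
```

```text
1.4 [0.4107 0.1821 0.1648] [-1.5695  0.0003 -1.5709] [-0.5205 -0.7864  0.2165] 0.0006888678833667683
```

View pics/l1.png

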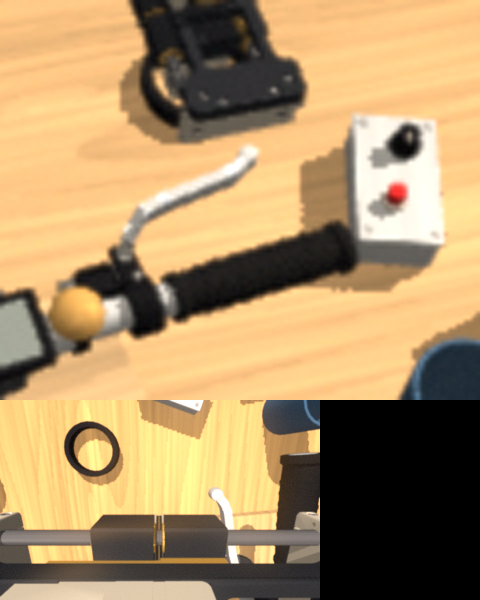

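The closed fingers stand about 25 mm in front of the left blade, at the right y (ball at about y 0.215, finger at 0.182). Now I'll advance.

Emit:
apply_moves:
  plan:
    - [0, 0, 0.02, 0, 0, 0, 1]
    - [0, 0, 0.035, 0, 0, 0, 1]
    - [0, 0, 0.045, 0, 0, 0, 1]
    - [0, 0, 0.053, 0, 0, 0, 1]
    - [0, 0, 0.06, 0, 0, 0, 1]

```text
time: 2.12
tool_pos: [0.4703, 0.182, 0.1638]
tool_rot: [-1.571, -0.0, -1.571]
contact_force: [-0.2, -0.7, -0.8]
opening: 0.0006
```

Emit:
apply_moves:
  plan:
    - [0, 0, 0.001, 0, 0, 0, 1]
    - [0, 0, 0.002, 0, 0, 0, 1]
    - [0, 0, 0.003, 0, 0, 0, 1]
    - [0, 0, 0.004, 0, 0, 0, 1]
    - [0, 0, 0.005, 0, 0, 0, 1]

```text
time: 2.75
tool_pos: [0.475, 0.182, 0.1639]
tool_rot: [-1.571, -0.0, -1.571]
contact_force: [0.0, 1.2, 0.1]
opening: 0.0004
```

No force yet, so I'll take a look.

Run:
```python
from h import *
import cv2
s=robot.observe();print(s["time"],s["tool_pos"],s["contact_force"],s["joint_efforts"])
a=cams.read_camera("scene")[145:225,340:440];b=cams.read_camera("side")[125:205,260:400]
a=cv2.resize(a,None,fx=4,fy=4,interpolation=cv2.INTER_CUBIC);b=cv2.resize(b,None,fx=5.7,fy=5.7,interpolation=cv2.INTER_CUBIC)[:,:798]
b=cv2.resize(b,(480,274)); c=np.zeros((594,480,3),np.uint8);c[:320,:400]=a;c[320:]=b
cv2.imwrite("pics/l2.png",np.clip(c*1.5,0,255).astype(np.uint8))
```

```text
2.75 [0.475  0.182  0.1639] [0.0091 1.1732 0.1112] [  0.0246 -42.4507 -22.5677   0.079    0.0103   0.0046]
```

View pics/l2.png

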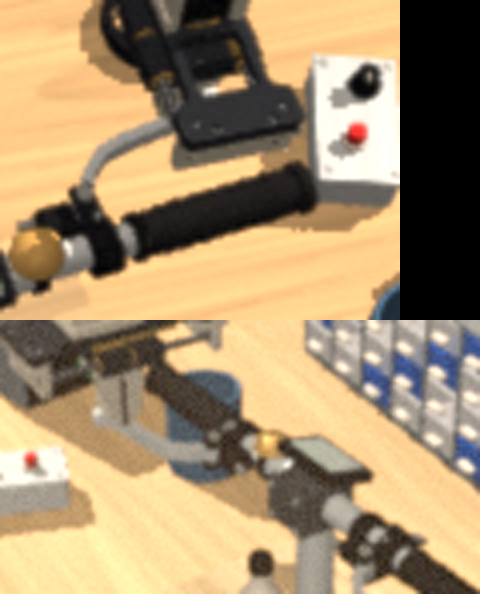

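```bash
cat >> h.py <<'E'
def pj(name,p):
    c=cams.calibration(name);q=c["extrinsics"]@np.append(p,1);return np.array([c["cx"]-c["fx"]*q[0]/q[2],c["cy"]+c["fy"]*q[1]/q[2]])
E
python3 - <<'E'
from h import *
def crop(p): return (pj("side",p)-[260,125])*[480/140,274/80]+[0,320]
for n,p in dict(tip=(.475,.182,.153),tipback=(.494,.182,.153),tipfront=(.456,.182,.153),tcp=(.475,.182,.164),ballrest=(.464,.215,.165),orig_rest=(.485,.176,.165),Lin_rest=(.4954,.1384,.165)).items(): print(n,crop(p))
for u,v in [(100,413),(110,425),(150,438)]:
    print(bp("side",260+u*140/480,125+(v-320)*80/274))
import cv2
a=cams.read_camera("side")[130:170,270:330]
cv2.imwrite("pics/l3.png",np.clip(cv2.resize(a,None,fx=10,fy=10,interpolation=cv2.INTER_CUBIC)*1.5,0,255).astype(np.uint8))
E
```

```text
tip [119.5765 440.1702]
tipback [138.191  434.6426]
tipfront [100.7952 445.7474]
tcp [118.9942 429.8476]
ballrest [ 92.2883 415.9249]
orig_rest [131.7577 428.9672]
Lin_rest [160.9993 444.7901]
[0.4724 0.2161 0.165 ]
[0.471  0.1923 0.165 ]
[0.4922 0.1537 0.165 ]
```

View pics/l3.png

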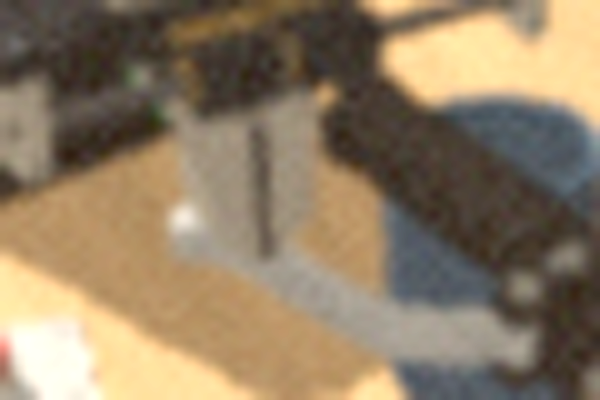

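```bash
cat >> h.py <<'E'
from scipy.spatial.transform import Rotation as Ro
def bpw(u,v,s,z=.165):
    c=cams.calibration("wrist");R=Ro.from_euler("xyz",s["tool_rot"]).as_matrix();T=c["T_tool_cam"]
    o=R@T[:3,3]+s["tool_pos"];d=R@T[:3,:3]@np.array([(u-c["cx"])/c["fx"],-(v-c["cy"])/c["fy"],-1]);return o+d*(z-o[2])/d[2]
E
python3 - <<'E'
from h import *
import cv2
s=robot.observe();a=cams.read_camera("wrist")
cv2.imwrite("pics/w1.png",np.clip(a*1.5,0,255).astype(np.uint8))
s0=dict(s);s0["tool_pos"]=np.array([.4107,.1821,.1648]);print("rest ball",bpw(432,186,s0))
print(s["time"])
E
```

```text
rest ball [0.4696 0.2112 0.165 ]
2.9
```

View pics/w1.png

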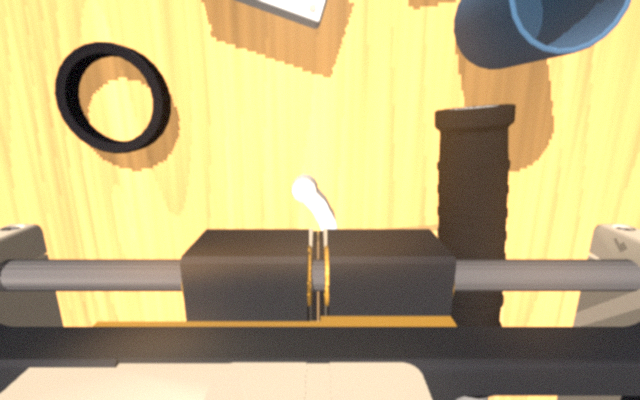

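The ball at (303,188) back-projects to about (0.468, 0.21), so the lever hasn't moved. The fingertips must be slimmer than I assumed. I'll back off, go 8 mm deeper for full overlap in height, and re-approach.

Emit:
apply_moves:
  plan:
    - [0, 0, -0.025, 0, 0, 0, 1]
    - [0, 0.004, -0.03, 0, 0, 0, 1]
    - [0, 0.008, -0.03, 0, 0, 0, 1]
    - [0, 0.008, -0.015, 0, 0, 0, 1]
    - [0, 0.008, -0.002, 0, 0, 0, 1]

```text
time: 3.58
tool_pos: [0.4741, 0.1822, 0.1558]
tool_rot: [-1.572, 0.001, -1.571]
contact_force: [-5.2, 3.6, 3.8]
opening: 0.0001
```

Emit:
apply_moves:
  plan:
    - [0, 0, 0.002, 0, 0, 0, 1]
    - [0, 0, 0.003, 0, 0, 0, 1]
    - [0, 0, 0.004, 0, 0, 0, 1]
    - [0, 0, 0.005, 0, 0, 0, 1]
    - [0, 0, 0.006, 0, 0, 0, 1]

```text
time: 4.2
tool_pos: [0.4783, 0.1828, 0.1558]
tool_rot: [-1.573, 0.001, -1.571]
contact_force: [-5.2, 4.6, 4.0]
opening: 0.0006
```

Run:
```python
from h import *
import cv2
s=robot.observe();print(s["time"],s["tool_pos"],s["contact_force"])
a=cams.read_camera("wrist")
b=a[160:230,260:360].min(axis=2).astype(float);hsv=cv2.cvtColor(a[160:230,260:360],cv2.COLOR_BGR2HSV)
m=((hsv[...,1]<60)&(hsv[...,2]>100)).astype(np.uint8)
ys,xs=np.nonzero(m);print([(v+160,int(xs[ys==v].mean())+260,int((ys==v).sum())) for v in np.unique(ys)][::4])
```

```text
4.2 [0.4783 0.1828 0.1558] [-5.2469  4.6355  4.0022]
[(np.int64(168), 319, 4), (np.int64(172), 319, 18), (np.int64(176), 319, 22), (np.int64(180), 319, 25), (np.int64(184), 319, 26), (np.int64(188), 321, 27), (np.int64(192), 324, 27), (np.int64(196), 329, 23), (np.int64(200), 331, 21), (np.int64(204), 333, 20), (np.int64(208), 335, 19), (np.int64(212), 337, 18), (np.int64(216), 338, 18), (np.int64(220), 340, 17), (np.int64(224), 340, 16), (np.int64(228), 341, 17)]
```

Contact is made (−5 N) and the ball has moved about 10 mm. The upward force suggests the overlap is marginal, so I'll re-approach 8 mm lower.

Emit:
apply_moves:
  plan:
    - [0, 0, -0.025, 0, 0, 0, 1]
    - [0, 0.002, -0.035, 0, 0, 0, 1]
    - [0, 0.008, -0.035, 0, 0, 0, 1]
    - [0, 0.008, -0.025, 0, 0, 0, 1]
    - [0, 0.008, -0.012, 0, 0, 0, 1]

```text
time: 4.88
tool_pos: [0.4675, 0.1823, 0.1476]
tool_rot: [-1.573, 0.0, -1.571]
contact_force: [-6.0, 3.5, 0.8]
opening: 0.0003
```

Emit:
apply_moves:
  plan:
    - [0, 0, 0.003, 0, 0, 0, 1]
    - [0, 0, 0.006, 0, 0, 0, 1]
    - [0, 0, 0.009, 0, 0, 0, 1]
    - [0, 0, 0.012, 0, 0, 0, 1]
    - [0, 0, 0.012, 0, 0, 0, 1]

```text
time: 5.5
tool_pos: [0.478, 0.1827, 0.1472]
tool_rot: [-1.574, 0.001, -1.571]
contact_force: [-6.9, 5.5, 0.3]
opening: 0.0003
```

```bash
cat >> h.py <<'E'
import cv2
def ball():
    s=robot.observe();a=cams.read_camera("wrist")
    h=cv2.cvtColor(a,cv2.COLOR_BGR2HSV);m=((h[...,1]<60)&(h[...,2]>100));m[:150]=0;m[228:]=0;m[:,:230]=0;m[:,430:]=0
    ys,xs=np.nonzero(m);r=[(int(v),round(xs[ys==v].mean()),int((ys==v).sum())) for v in np.unique(ys)]
    t=[q for q in r if q[2]>=10][0][0]+9
    u=xs[abs(ys-t)<4].mean();print(s["time"],s["tool_pos"],s["contact_force"],"ball px",u,t,"xyz",bpw(u,t,s))
    cv2.imwrite("pics/wl.png",a)
E
python3 -c "from h import *;ball()"
```

```text
5.5 [0.478  0.1827 0.1472] [-6.8878  5.4596  0.3245] ball px 346.0109289617486 171 xyz [0.4917 0.2227 0.165 ]
```

Good: the vertical force is gone and the lever is at about 0.2 rad. I'll continue gently to the stop.

Emit:
apply_moves:
  plan:
    - [0, 0, 0.002, 0, 0, 0, 1]
    - [0, 0, 0.0035, 0, 0, 0, 1]
    - [0, 0, 0.005, 0, 0, 0, 1]
    - [0, 0, 0.0065, 0, 0, 0, 1]
    - [0, 0, 0.008, 0, 0, 0, 1]

```text
time: 6.18
tool_pos: [0.4849, 0.1838, 0.1471]
tool_rot: [-1.576, 0.003, -1.571]
contact_force: [-11.2, 9.8, 1.3]
opening: 0.0001
```

Emit:
apply_moves:
  plan:
    - [0, 0, 0.0005, 0, 0, 0, 1]
    - [0, 0, 0.001, 0, 0, 0, 1]
    - [0, 0, 0.0015, 0, 0, 0, 1]
    - [0, 0, 0.002, 0, 0, 0, 1]
    - [0, 0, 0.002, 0, 0, 0, 1]

```text
time: 6.8
tool_pos: [0.4868, 0.1841, 0.1471]
tool_rot: [-1.577, 0.003, -1.571]
contact_force: [-10.7, 9.7, 1.9]
opening: 0.0002
```

```bash
python3 -c "from h import *;ball()"
```

```text
6.8 [0.4868 0.1841 0.1471] [-10.6514   9.7262   1.92  ] ball px 357.95108695652175 165 xyz [0.5058 0.2267 0.165 ]
```

Emit:
apply_moves:
  plan:
    - [-0.001, 0, 0.001, 0, 0, 0, 1]
    - [-0.002, 0, 0.002, 0, 0, 0, 1]
    - [-0.002, 0, 0.003, 0, 0, 0, 1]
    - [-0.002, 0, 0.003, 0, 0, 0, 1]
    - [-0.002, 0, 0.003, 0, 0, 0, 1]

```text
time: 7.48
tool_pos: [0.4896, 0.1853, 0.147]
tool_rot: [-1.577, 0.002, -1.571]
contact_force: [-10.5, 6.2, 0.7]
opening: 0.0001
```

```bash
python3 -c "from h import *;ball()"
```

```text
7.475 [0.4896 0.1853 0.147 ] [-10.5176   6.2098   0.6813] ball px 362.22340425531917 166 xyz [0.5105 0.2276 0.165 ]
```

Emit:
apply_moves:
  plan:
    - [0, 0, 0.0005, 0, 0, 0, 1]
    - [0, 0, 0.001, 0, 0, 0, 1]
    - [0, 0, 0.0015, 0, 0, 0, 1]
    - [0, 0, 0.002, 0, 0, 0, 1]
    - [0, 0, 0.002, 0, 0, 0, 1]

```text
time: 8.15
tool_pos: [0.4899, 0.1854, 0.1466]
tool_rot: [-1.581, 0.001, -1.571]
contact_force: [-15.6, 6.8, 3.4]
opening: 0.0006
```

```bash
python3 -c "from h import *;ball()"
```

```text
8.15 [0.4899 0.1854 0.1466] [-15.6107   6.8388   3.3609] ball px 361.86528497409324 167 xyz [0.5107 0.2273 0.165 ]
```

It's solid: 2 mm commanded gave 0.3 mm of motion and 5 N more. I'll add 1.5 mm and hold.

Emit:
apply_moves:
  plan:
    - [0, 0, 0.001, 0, 0, 0, 1]
    - [0, 0, 0.0015, 0, 0, 0, 1]
    - [0, 0, 0.0015, 0, 0, 0, 1]
    - [0, 0, 0.0015, 0, 0, 0, 1]
    - [0, 0, 0.0015, 0, 0, 0, 1]

```text
time: 8.82
tool_pos: [0.4901, 0.1854, 0.1463]
tool_rot: [-1.584, 0.001, -1.57]
contact_force: [-18.6, 7.5, 4.5]
opening: 0.0006
```

Emit:
apply_moves:
  plan:
    - [0, 0, 0, 0, 0, 0, 1]
    - [0, 0, 0, 0, 0, 0, 1]
    - [0, 0, 0, 0, 0, 0, 1]
    - [0, 0, 0, 0, 0, 0, 1]
    - [0, 0, 0, 0, 0, 0, 1]

```text
time: 9.45
tool_pos: [0.4901, 0.1854, 0.1463]
tool_rot: [-1.584, 0.001, -1.57]
contact_force: [-18.5, 7.1, 4.8]
opening: 0.0003
```

```bash
python3 -c "from h import *;ball()"
```

```text
9.45 [0.4901 0.1854 0.1463] [-18.4617   7.1449   4.7813] ball px 361.7230769230769 167 xyz [0.5108 0.2274 0.165 ]
```

Emit:
apply_moves:
  plan:
    - [0, 0, 0, 0, 0, 0, 1]
    - [0, 0, 0, 0, 0, 0, 1]
    - [0, 0, 0, 0, 0, 0, 1]
    - [0, 0, 0, 0, 0, 0, 1]
    - [0, 0, 0, 0, 0, 0, 1]

```text
time: 10.12
tool_pos: [0.4901, 0.1854, 0.1463]
tool_rot: [-1.584, 0.001, -1.57]
contact_force: [-19.5, 7.6, 4.4]
opening: 0.0004
```

Held at the stop for about 1.9 s. The ball chord is 44 mm, which is about 0.37 rad and matches the 0.36 stop. Now releasing.

Emit:
apply_moves:
  plan:
    - [0, 0, -0.01, 0, 0, 0, 1]
    - [0, 0, -0.025, 0, 0, 0, 1]
    - [0, 0, -0.045, 0, 0, 0, 1]
    - [0, 0, -0.065, 0, 0, 0, 1]
    - [0, 0, -0.08, 0, 0, 0, 1]

```text
time: 10.75
tool_pos: [0.4158, 0.1839, 0.148]
tool_rot: [-1.57, -0.0, -1.571]
contact_force: [0.2, 0.6, -0.2]
opening: 0.0003
```

Emit:
apply_moves:
  plan:
    - [0, 0, 0, 0, 0, 0, 1]
    - [0, 0, 0, 0, 0, 0, 1]
    - [0, 0, 0, 0, 0, 0, 1]
    - [0, 0, 0, 0, 0, 0, 1]
    - [0, 0, 0, 0, 0, 0, 1]

```text
time: 11.38
tool_pos: [0.4157, 0.184, 0.1477]
tool_rot: [-1.571, -0.0, -1.571]
contact_force: [0.3, 0.6, 0.2]
opening: 0.0002
```

Run:
```python
from h import *
s=robot.observe();print(s["time"],s["tool_pos"],s["tool_rot"],s["contact_force"])
a=cams.read_camera("wrist");b=cams.read_camera("scene")[140:260,215:430]
b=cv2.resize(b,(640,357),interpolation=cv2.INTER_CUBIC)
cv2.imwrite("pics/l4.png",np.clip(np.vstack([a[:240],b])*1.5,0,255).astype(np.uint8))
```

```text
11.375 [0.4157 0.184  0.1477] [-1.5708 -0.     -1.5709] [0.3166 0.5518 0.196 ]
```

View pics/l4.png

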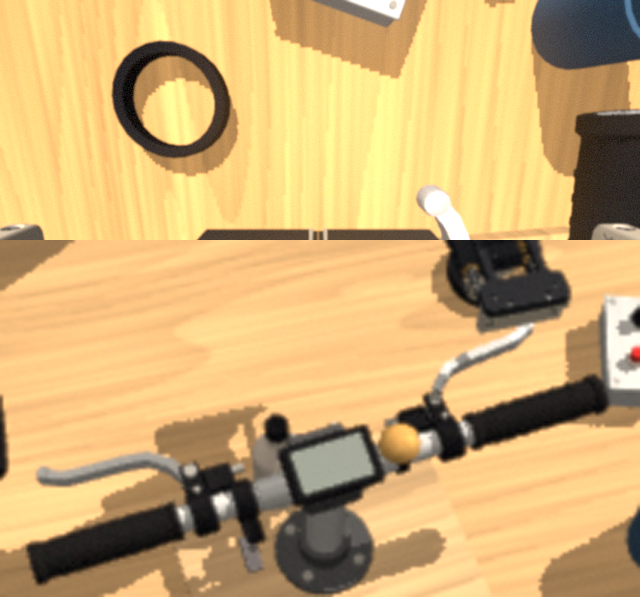

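The left ball at (432,198) back-projects to x ≈ 0.466, its rest position, so the left lever is fully out. The right lever is also out, with its ball at about (43,475). I'll lift, cross over, turn about 10°, and come down in front of the right lever.

Emit:
apply_moves:
  plan:
    - [0, -0.05, 0, 0, 0, 0, 1]
    - [0, -0.095, 0, 0, 0, 0, 1]
    - [0.055, -0.1, 0.01, 0, 0, 0, 1]
    - [0.11, -0.1, 0.02, 0, 0, 0, 1]
    - [0.165, -0.1, 0.03, 0, 0, 0, 1]

```text
time: 12.1
tool_pos: [0.4457, 0.0176, 0.2482]
tool_rot: [-1.57, -0.0, -1.57]
contact_force: [0.6, -0.7, 0.7]
opening: 0.0007
```

Emit:
apply_moves:
  plan:
    - [0.055, 0, 0, 0, -2, 0, 1]
    - [0.11, 0, 0, 0, -4, 0, 1]
    - [0.165, 0, 0, 0, -6, 0, 1]
    - [0.204, 0, 0, 0, -8, 0, 1]
    - [0.204, 0, 0, 0, -10, 0, 1]

```text
time: 12.72
tool_pos: [0.4453, -0.1873, 0.2475]
tool_rot: [-1.571, -0.0, -1.399]
contact_force: [0.3, 0.0, 0.8]
opening: 0.0004
```

Emit:
apply_moves:
  plan:
    - [0, 0.02, 0, 0, 0, 0, 1]
    - [0, 0.05, 0, 0, 0, 0, 1]
    - [0, 0.08, 0, 0, 0, 0, 1]
    - [0, 0.1, 0, 0, 0, 0, 1]
    - [0, 0.1, 0, 0, 0, 0, 1]

```text
time: 13.35
tool_pos: [0.4448, -0.1834, 0.1468]
tool_rot: [-1.573, 0.002, -1.395]
contact_force: [-0.1, -0.4, -0.0]
opening: -0.0001
```

Run:
```python
from h import *
s=robot.observe();print(s["time"],s["tool_pos"],s["tool_rot"],s["contact_force"])
a=cams.read_camera("wrist");b=cams.read_camera("scene")[170:270,205:325]
b=cv2.resize(b,(432,360),interpolation=cv2.INTER_CUBIC);c=np.zeros((600,640,3),np.uint8);c[:240]=a[:240];c[240:,:432]=b
cv2.imwrite("pics/r1.png",np.clip(c*1.5,0,255).astype(np.uint8))
```

```text
13.35 [ 0.4448 -0.1834  0.1468] [-1.5731  0.0025 -1.395 ] [-0.147  -0.4232 -0.0471]
```

View pics/r1.png

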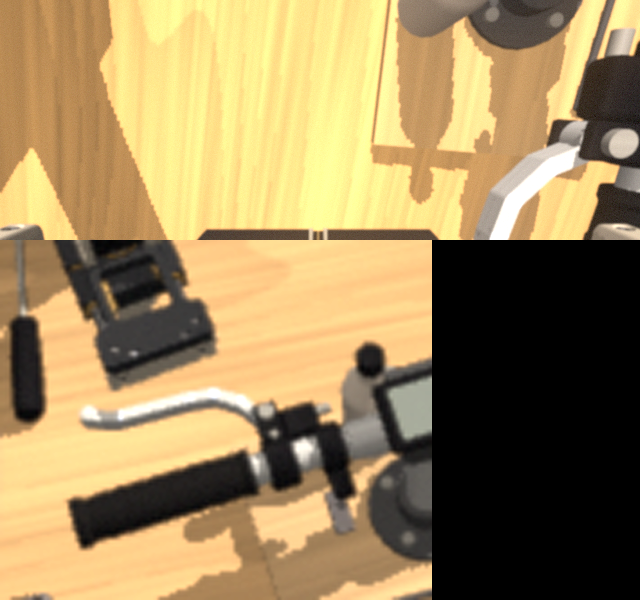

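The fingers stand in front of the right lever's straight part, with the blade clear ahead. Advancing along world x.

Emit:
apply_moves:
  plan:
    - [0.005, 0, 0.03, 0, 0, 0, 1]
    - [0.008, 0, 0.044, 0, 0, 0, 1]
    - [0.01, 0, 0.054, 0, 0, 0, 1]
    - [0.01, 0, 0.059, 0, 0, 0, 1]
    - [0.011, 0, 0.064, 0, 0, 0, 1]

```text
time: 14.08
tool_pos: [0.5092, -0.1855, 0.1478]
tool_rot: [-1.574, -0.001, -1.396]
contact_force: [-5.5, -6.2, 1.0]
opening: 0.0004
```

Emit:
apply_moves:
  plan:
    - [0, 0, 0.002, 0, 0, 0, 1]
    - [0, 0, 0.004, 0, 0, 0, 1]
    - [0.001, 0, 0.006, 0, 0, 0, 1]
    - [0.001, 0, 0.008, 0, 0, 0, 1]
    - [0.001, 0, 0.008, 0, 0, 0, 1]

```text
time: 14.7
tool_pos: [0.5164, -0.1864, 0.1477]
tool_rot: [-1.575, -0.002, -1.397]
contact_force: [-7.4, -9.0, 1.6]
opening: 0.0
```

Emit:
apply_moves:
  plan:
    - [0.001, 0, 0.002, 0, 0, 0, 1]
    - [0.002, 0, 0.0035, 0, 0, 0, 1]
    - [0.002, 0, 0.005, 0, 0, 0, 1]
    - [0.003, 0, 0.006, 0, 0, 0, 1]
    - [0.003, 0, 0.006, 0, 0, 0, 1]

```text
time: 15.32
tool_pos: [0.5227, -0.1879, 0.1476]
tool_rot: [-1.575, -0.001, -1.397]
contact_force: [-6.9, -7.3, 0.7]
opening: 0.0003
```

Emit:
apply_moves:
  plan:
    - [0, 0, 0.001, 0, 0, 0, 1]
    - [0.001, 0, 0.002, 0, 0, 0, 1]
    - [0.001, 0, 0.003, 0, 0, 0, 1]
    - [0.001, 0, 0.003, 0, 0, 0, 1]
    - [0.001, 0, 0.003, 0, 0, 0, 1]

```text
time: 15.95
tool_pos: [0.5257, -0.1885, 0.1477]
tool_rot: [-1.575, -0.002, -1.397]
contact_force: [-7.6, -6.7, 1.2]
opening: 0.0004
```

Emit:
apply_moves:
  plan:
    - [0, 0, 0.001, 0, 0, 0, 1]
    - [0, 0, 0.002, 0, 0, 0, 1]
    - [0, 0, 0.003, 0, 0, 0, 1]
    - [0, 0, 0.003, 0, 0, 0, 1]
    - [0, 0, 0.003, 0, 0, 0, 1]

```text
time: 16.58
tool_pos: [0.5287, -0.1887, 0.1477]
tool_rot: [-1.576, -0.003, -1.397]
contact_force: [-7.7, -10.1, 1.2]
opening: 0.0006
```

Emit:
apply_moves:
  plan:
    - [0, 0, 0.001, 0, 0, 0, 1]
    - [0, 0, 0.002, 0, 0, 0, 1]
    - [0, 0, 0.0025, 0, 0, 0, 1]
    - [0, 0, 0.0025, 0, 0, 0, 1]
    - [0, 0, 0.0025, 0, 0, 0, 1]

```text
time: 17.2
tool_pos: [0.5294, -0.1886, 0.1474]
tool_rot: [-1.579, -0.002, -1.397]
contact_force: [-14.1, -12.0, 2.1]
opening: 0.0004
```

It's going solid near the predicted stop. I'll add 2 mm, hold, and check with a picture while holding.

Emit:
apply_moves:
  plan:
    - [0, 0, 0.001, 0, 0, 0, 1]
    - [0, 0, 0.002, 0, 0, 0, 1]
    - [0, 0, 0.002, 0, 0, 0, 1]
    - [0, 0, 0.002, 0, 0, 0, 1]
    - [0, 0, 0.002, 0, 0, 0, 1]

```text
time: 17.82
tool_pos: [0.5297, -0.1887, 0.1472]
tool_rot: [-1.583, -0.002, -1.397]
contact_force: [-19.1, -13.3, 4.4]
opening: 0.0004
```

Emit:
apply_moves:
  plan:
    - [0, 0, 0, 0, 0, 0, 1]
    - [0, 0, 0, 0, 0, 0, 1]
    - [0, 0, 0, 0, 0, 0, 1]
    - [0, 0, 0, 0, 0, 0, 1]
    - [0, 0, 0, 0, 0, 0, 1]

```text
time: 18.45
tool_pos: [0.5297, -0.1886, 0.1471]
tool_rot: [-1.583, -0.002, -1.397]
contact_force: [-20.7, -14.0, 4.2]
opening: 0.0003
```

Emit:
apply_moves:
  plan:
    - [0, 0, 0, 0, 0, 0, 1]
    - [0, 0, 0, 0, 0, 0, 1]
    - [0, 0, 0, 0, 0, 0, 1]
    - [0, 0, 0, 0, 0, 0, 1]
    - [0, 0, 0, 0, 0, 0, 1]

```text
time: 19.08
tool_pos: [0.5298, -0.1886, 0.1472]
tool_rot: [-1.583, -0.002, -1.397]
contact_force: [-19.5, -14.2, 3.2]
opening: 0.0008
```

Run:
```python
from h import *
s=robot.observe();print(s["time"],s["tool_pos"],s["contact_force"])
a=cams.read_camera("side")[130:250,300:440];b=cams.read_camera("scene")[170:270,205:325]
a=cv2.resize(a,(350,300),interpolation=cv2.INTER_CUBIC);b=cv2.resize(b,(432,360),interpolation=cv2.INTER_CUBIC);c=np.zeros((360,790,3),np.uint8);c[:300,:350]=a;c[:,355:787]=b
cv2.imwrite("pics/r2.png",np.clip(c*1.5,0,255).astype(np.uint8))
```

```text
19.075 [ 0.5298 -0.1886  0.1472] [-19.5127 -14.1697   3.1531]
```

View pics/r2.png

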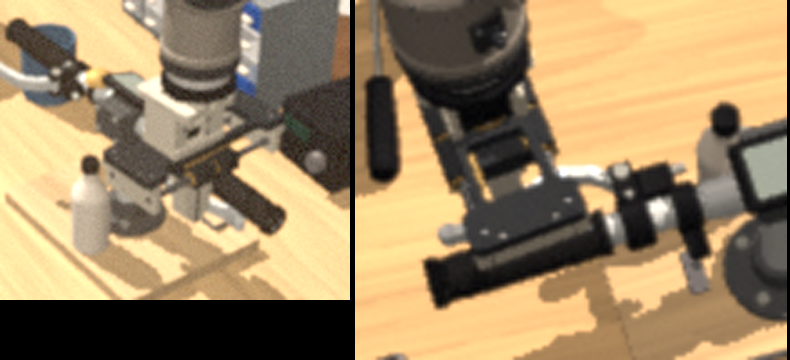

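```bash
python3 -c "
from h import *
b=bp('scene',205+97/3.6,170+234/3.6);print(b,2*np.arcsin(np.linalg.norm(b[:2]-[.5185,-.2278])/2/.121))"
```

```text
[ 0.5635 -0.2274  0.165 ] 0.37385107523065036
```

The ball moved 45 mm (about 0.37 rad, matching the 0.36 stop), the lever is solid, and it has been held for over 1.2 s. Now I'll release and lift clear.

Emit:
apply_moves:
  plan:
    - [0, 0, -0.01, 0, 0, 0, 1]
    - [-0.004, 0, -0.025, 0, 0, 0, 1]
    - [-0.008, 0, -0.045, 0, 0, 0, 1]
    - [-0.01, 0, -0.065, 0, 0, 0, 1]
    - [-0.012, 0, -0.085, 0, 0, 0, 1]

```text
time: 19.8
tool_pos: [0.4487, -0.1882, 0.148]
tool_rot: [-1.571, 0.0, -1.396]
contact_force: [0.9, 0.6, -0.2]
opening: 0.0
```

Emit:
apply_moves:
  plan:
    - [0, 0, -0.01, 0, 0, 0, 1]
    - [0, 0, -0.02, 0, 0, 0, 1]
    - [0, -0.03, -0.03, 0, 0, 0, 1]
    - [0, -0.06, -0.03, 0, 0, 0, 1]
    - [0, -0.06, -0.03, 0, 0, 0, 1]

```text
time: 20.42
tool_pos: [0.4212, -0.1944, 0.2099]
tool_rot: [-1.567, -0.003, -1.396]
contact_force: [0.2, 0.4, -0.5]
opening: 0.0005
```

Run:
```python
from h import *
s=robot.observe();print(s["time"],s["tool_pos"],s["contact_force"],s["qvel"])
b=cams.read_camera("scene")[125:300,150:480]
cv2.imwrite("pics/end.png",np.clip(cv2.resize(b,(792,420),interpolation=cv2.INTER_CUBIC)*1.5,0,255).astype(np.uint8))
```

```text
20.425 [ 0.4212 -0.1944  0.2099] [ 0.2206  0.3532 -0.4642] [ 0.0037  0.0353  0.0557  0.0003 -0.0325  0.0017]
```

View pics/end.png

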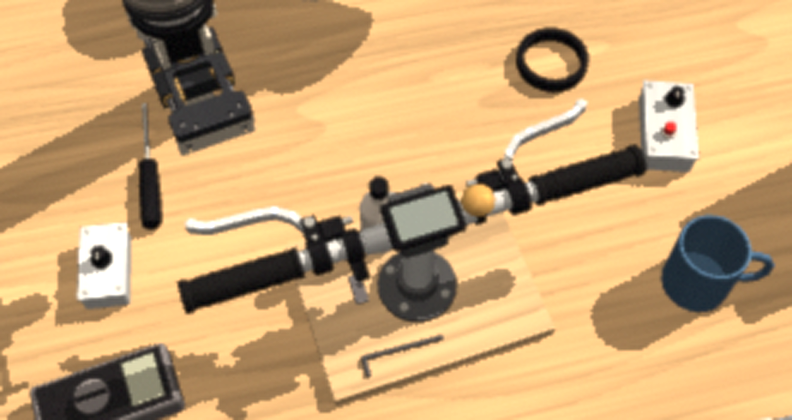

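The left ball is at about (583,106) and the right at about (192,225). Both map back to their starting pixels within 2 px, and everything else is in place. Handing in.

```bash
python3 -c "
from cell import robot
print(robot.hand_in())"
```

```text
the job is handed in; nothing more can be done
None
```

I pressed the left lever and then the right one to their stops with the backs of the closed fingers, let each spring out, and handed the job in at about 20.5 s. No verdict was reported.

| Lever | Swing measured from the camera (stop is 0.36 rad) | Force on the tool at the stop | Held at the stop |
|---|---|---|---|
| Left | about 0.37 rad | about 20 N | about 1.9 s |
| Right | about 0.37 rad | about 24 N | at least 1.2 s |

- **At the end:** both ball ends were within 2 px of their starting positions in the scene picture. The force reading was about zero with the fingers clear, and every bystander visible in that last picture looked in place.
- **What disagreed:** my first approach to the left lever, at the depth I had planned, met no blade where I expected contact. The next try, 8 mm lower, touched it with an upward force, and I pressed it another 8 mm lower still. So the left lever was nudged partway, well short of the stop, before the full press.
- **Sideways force:** friction gave a sideways force of 7 to 14 N on the fingers while pressing, which I included in the totals. They stayed well under the 45 N limit.

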